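# Find the heavy exhibit tin without breaking the seals

### The job

Three identical sealed exhibit tins stand in the rack on the desk; one holds the solid steel exhibit and is clearly the heaviest, but the seals must stay unbroken, so find it by feel. Working from left to right, lift each tin upright clear of the rack to heft it, and lower it fully back to the bottom of its own well before you let go and take the next. Finish holding the heaviest tin up, upright and still in the gripper, at least 10 cm clear above the rack, with the other two back in their own wells and the other things on the desk left alone.

Things in the scene. Friction and masses are not known exactly. Their poses are not given: they have to be found in the camera images.
- rack: black plastic carrying rack that stays put on the desk, 300 mm long (its y axis), 92 mm deep (its x axis), 30 mm high, with a rounded bead standing 2 mm proud along its top edges and a carrying lip at both ends; three round open wells in a row along y, 95 mm apart. Origin: centre of its underside on the desk, z up, x pointing away from the robot, turned at most 0.3 rad
- well_1 (a point): centre of the floor of the left well as seen from the robot (rack y = +0.095 m), 6 mm above the desk; the well is 58 mm wide (2 mm to spare all round the tin), 24 mm deep, its rim slightly chamfered
- well_2 (a point): centre of the floor of the middle well as seen from the robot (rack y = +0.000 m), 6 mm above the desk; the well is 58 mm wide (2 mm to spare all round the tin), 24 mm deep, its rim slightly chamfered
- well_3 (a point): centre of the floor of the right well as seen from the robot (rack y = -0.095 m), 6 mm above the desk; the well is 58 mm wide (2 mm to spare all round the tin), 24 mm deep, its rim slightly chamfered
- tin_1: left tin: closed steel tin, 54 mm across, 62 mm tall, paper seal strip over the lid (its direction means nothing); all three look alike. Origin: centre of underside, z up. Starts in well 1, lid 68 mm above the desk. Grip it across its diameter, 40 to 55 mm above its underside, with 15 to 30 N. Weighs 1 to 6 N; the heaviest (any of the three) at least 2 N more than the others
- tin_2: middle tin: closed steel tin, 54 mm across, 62 mm tall, paper seal strip over the lid (its direction means nothing); all three look alike. Origin: centre of underside, z up. Starts in well 2, lid 68 mm above the desk. Grip it across its diameter, 40 to 55 mm above its underside, with 15 to 30 N. Weighs 1 to 6 N; the heaviest (any of the three) at least 2 N more than the others
- tin_3: right tin: closed steel tin, 54 mm across, 62 mm tall, paper seal strip over the lid (its direction means nothing); all three look alike. Origin: centre of underside, z up. Starts in well 3, lid 68 mm above the desk. Grip it across its diameter, 40 to 55 mm above its underside, with 15 to 30 N. Weighs 1 to 6 N; the heaviest (any of the three) at least 2 N more than the others
- loupe: bystander: small black folding loupe, 32 x 60 x 13 mm, lying just behind the rack; origin under its centre
- caliper: bystander: sliding caliper, 68 x 220 x 10 mm, lying to the right of the rack; origin under its centre
- notes: bystander: yellow notebook, 210 x 150 x 11 mm, lying to the left of the rack; origin under its centre
- pen: bystander: blue ballpoint pen, 12 x 145 x 9 mm, lying to the left of the rack; origin under its centre

How it is judged:
By the outcome, as a careful person would: the job done as asked, in the order asked, and still so for the second after the job is handed in, while the arm keeps its last pose, push and grip.
It also fails if it takes over 67 s, if anything falls off the work surface, if the arm or the gripper's body presses on something with over 40 N, if the wrist force passes 120 N, or if a joint passes its speed limit or range.

### The arm

A 6-joint arm with a two-finger parallel gripper is mounted at the origin on a cart in front of the work surface, level with it; the furniture and walls round the work are solid. World frame = base frame: x ahead of the robot, y to its left, z up, the work surface at z = 0. Lengths are in m, angles in rad, forces in N, time in s.
With the tool pointing down it reaches from about 0.325 to 0.775 m from the base axis. Payload 9.3 kg.
Tool frame: the origin (TCP) lies between the finger pads; the fingertips stand 22 mm ahead of it and the grasp point (between the pads) lies 3 mm ahead of it; z points along the fingers, y is the line along which they close (so a half turn about z gives the same grasp; the last joint's range is limited). The gripper opens to 85 mm and grips with 20 to 120 N. Pads are 22 mm wide; open, the fingers measure 114 mm over their backs; the gripper's body (76 mm by 85 mm) begins 54 mm behind the grasp point. The pads swing forward as they close: fully open they stand 13 mm farther back than shut.
Start: joints at [-1.352, 0.259, 0.021, 1.334, 0, 1.418], TCP at [0.2, -0.512, 0.253] pointing down, gripper open.
Joint ranges: [-3.04, 3.04], [-0.91, 1.82], [-1.04, 1.36], [-1.92, 1.95], [-1.52, 1.45], [-3.14, 3.14]. Speed limits (rad/s): [2.22, 2.22, 2.79, 3.14, 3.14, 3.14].

### API

Orientations are given as a unit quaternion [x, y, z, w].
In Python, from plant import bot, cam, job, sensors gives the robot as it stands (bot), with the cameras (cam), the job (job) and the readings (sensors).
- The arm moves only by the shell command python3 inch.py 'ROWS' [FORCE]. ROWS is a JSON list of rows, 1 to 10 of them, each an object with the fields aperture (the finger opening in m), trans (a list: dx, dy, dz in m), rot (a list: a rotation vector rx, ry, rz in rad); a field left out counts as zero (the opening has to be given); each row is the pose to reach, as a shift and turn from the pose commanded when the command began, along the tool's axes at that moment; what a row does not reach only later rows make up. A row lasts 1/12 s, in which the tool goes at most 0.0417 m and 0.125 rad, less where a joint would pass 70% of its speed; a pose out of reach is approached as far as the arm can. The fingers move at their own pace and stop on an object; FORCE is the grip in N (left out, the last holds). Time passes only in rows, so rows that do not move let the fingers close. It prints the time, the measured TCP pose, the force, the opening and the grip force at its end. Input that does not fit is refused with a message, and nothing moves.
- sensors.state(): the state, without advancing time (a new reading comes with each control period).
- cam.grab_frame(name): name is "scene" or "side" or "wrist"; returns the picture (480x640x3 uint8, red, green, blue); there is no depth.
- cam.camera_params(name): a dict with "camera_matrix" (3x3 intrinsics, pixels), "R" (3x3) and "t" (3): a world point X has camera coordinates R X + t; the wrist camera has in their place "mount" (4x4, takes a point from camera to tool coordinates, whose origin is the TCP and whose axes are the flange's). Camera axes: x right, y down, z forward; pixel columns grow to the right and rows downward; lengths in m; the calibration is good to about 2 mm. The wrist camera is an equidistant fisheye: a pixel r from the principal point sees the ray r / f radians off the axis. A picture is of the moment at which its call begins: read the wrist's pose just before it. camera_params takes no time and is no camera call.
- job.finish_job(): hands the job in; it is judged then, once.
The state is a dict: "time_s": time; "joints": joint angles; "qd": joint speeds; "joint_efforts": joint torques, N m; "ee_pos": TCP position; "tcp_rot": TCP orientation; "wrist_force": force on the tool from outside, world axes, zero at the start; "moment": the same for the moment, N m; "finger_gap": finger opening in m; "grasp_force": force on a finger pad.
Only numpy, scipy, OpenCV 4.12 (cv2) and the standard library are available. Lean on these libraries where they do the work, as an engineer would, in place of code of your own. Each camera call takes 0.05 s, during which the arm holds its last target. There are 200 camera calls.

## Working session

There is one attempt and no reset: what is moved stays moved. The work goes in short steps, Python scripts to look and compute and a shell command to move; the robot and the scene stay as the last step left them, time stands still between calls to the robot, and variables do not carry over. Pictures are saved under pics/ and viewed, at most 10 in all, crops included, and the job is handed in when it is done.

```bash
ls; mkdir -p pics; python3 - <<'E'
from plant import bot, cam, job, sensors
import cv2
s=sensors.state();print(s)
for n in("scene","side"):
    im=cam.grab_frame(n);cv2.imwrite(f"pics/{n}0.png",im[:,:,::-1]);p=cam.camera_params(n);print(n,p)
print(cam.camera_params("wrist"))
E
```

```text
inch.py
pics
plant.py
{'time_s': 0.0, 'joints': array([-1.35159172e+00,  2.59193176e-01,  2.07419598e-02,  1.33369905e+00,
       -1.90329543e-05,  1.41823296e+00]), 'qd': array([ 1.08053069e-03,  1.24854984e-03,  9.03306909e-05,  1.99834706e-04,
       -1.62943136e-03,  4.01331354e-04]), 'joint_efforts': array([ 3.95610943e-03, -5.55639875e+01,  3.44528317e+01,  1.37321907e-02,
        1.38626133e-04,  1.18356269e-05]), 'ee_pos': array([ 0.199747  , -0.51216684,  0.25265782]), 'tcp_rot': array([ 9.82773033e-01,  1.84815331e-01, -3.20640230e-05, -6.76275553e-04]), 'wrist_force': array([ 0.67442306, -0.12874162, -0.67523845]), 'moment': array([-0.01710983, -0.01293512,  0.00603094]), 'grasp_force': 0.0, 'finger_gap': 0.0857223357707704}
scene {'camera_matrix': array([[444.24825508,   0.        , 325.76456308],
       [  0.        , 444.24825508, 243.87711852],
       [  0.        ,   0.        ,   1.        ]]), 'R': array([[-0.81610903, -0.57789011, -0.00301226],
       [-0.34645164,  0.49342518, -0.79781129],
       [ 0.46253357, -0.6500574 , -0.60289972]]), 't': array([0.43959776, 
[... 231 characters left out ...]
0.35641919,  0.02373119],
       [-0.18540841, -0.54051804, -0.82064851],
       [ 0.30532201,  0.76210604, -0.57094033]]), 't': array([-0.4985855 ,  0.14486992,  1.53436321])}
{'camera_matrix': array([[371.64829954,   0.        , 313.55484628],
       [  0.        , 371.64829954, 230.11553982],
       [  0.        ,   0.        ,   1.        ]]), 'mount': array([[-5.45070179e-04, -9.64122404e-01, -2.65457516e-01,
         6.83283608e-02],
       [ 9.99999848e-01, -5.48459828e-04, -6.13570415e-05,
        -6.48234424e-04],
       [-8.64370855e-05, -2.65457509e-01,  9.64122556e-01,
        -1.19993940e-01],
       [ 0.00000000e+00,  0.00000000e+00,  0.00000000e+00,
         1.00000000e+00]])}
```

View pics/scene0.png

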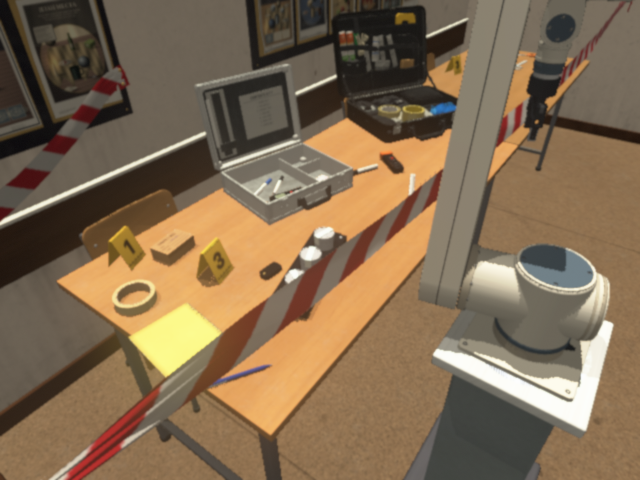

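View pics/side0.png

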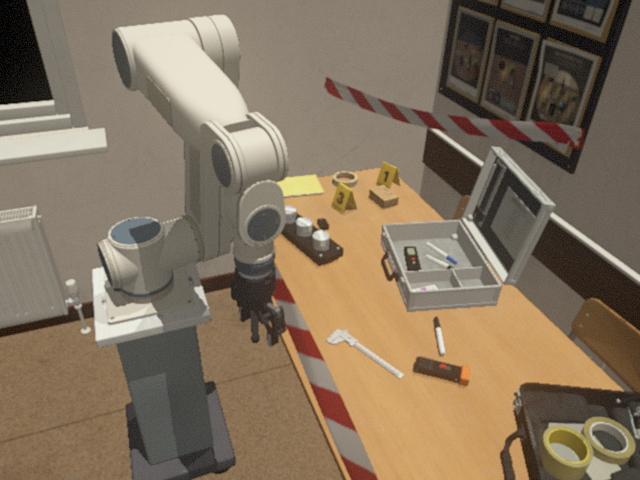

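The scene view shows the tin lids at about (324,232), (311,253), (295,274), with barrier tape crossing in front. The side view shows them at about (320,234), (304,222), (290,210), with tape along the front desk edge. I'll triangulate the tins and the tape.

```bash
cat > h.py <<'E'
from plant import bot, cam, job, sensors
import numpy as np, cv2
from scipy.spatial.transform import Rotation as Ro
def ray(n,uv):
    p=cam.camera_params(n);K,R,t=p["camera_matrix"],p["R"],p["t"]
    d=R.T@np.linalg.solve(K,[uv[0],uv[1],1]);return -R.T@t,d/np.linalg.norm(d)
def wray(uv,pos,q):
    p=cam.camera_params("wrist");K,M=p["camera_matrix"],p["mount"]
    v=(np.array(uv)-K[:2,2])/K[0,0];th=np.linalg.norm(v)
    d=np.r_[v/th*np.sin(th),np.cos(th)]
    T=Ro.from_quat(q).as_matrix();return T@M[:3,3]+pos,T@M[:3,:3]@d
def meet(rays):
    A=sum(np.eye(3)-np.outer(d,d) for o,d in rays);b=sum((np.eye(3)-np.outer(d,d))@o for o,d in rays)
    x=np.linalg.solve(A,b);return x,[np.linalg.norm(np.cross(x-o,d)) for o,d in rays]
def onz(r,z):
    o,d=r;return o+d*(z-o[2])/d[2]
E
python3 - <<'E'
from h import *
np.set_printoptions(precision=3,suppress=True)
for a,b in [((324,232),(320,234)),((311,253),(304,222)),((295,274),(290,210))]:
    print(*meet([ray("scene",a),ray("side",b)]))
print("cams",ray("scene",(0,0))[0],ray("side",(0,0))[0])
# tape: plane from side line through centre, hit by scene rays
def hit(l,pts):
    o,d1=ray("side",l[0]);_,d2=ray("side",l[1]);n=np.cross(d1,d2)
    for p in pts:
        c,d=ray("scene",p);print("tape",p,c+d*(n@(o-c))/(n@d))
hit([(283,300),(350,465)],[(100,455),(230,355),(330,272),(420,212),(515,120),(610,35)])
hit([(330,90),(575,135)],[(100,455),(230,355),(330,272),(420,212),(515,120),(610,35),(10,205),(120,80)])
s=sensors.state();
for n in("scene","side"):
  for z in (0,): print(onz(ray(n,(265,368)),0), onz(ray(n,(440,230)),0))
im=cam.grab_frame("wrist");cv2.imwrite("pics/w0.png",im[:,:,::-1])
for n,c in(("scene",(210,200,190,130)),("side",(250,180,110,90))):
    im=cam.grab_frame(n);x,y,w,h=c;cv2.imwrite(f"pics/{n}c.png",cv2.resize(im[y:y+h,x:x+w,::-1],None,fx=4,fy=4,interpolation=2))
E
```

```text
[0.538 0.01  0.07 ] [np.float64(0.0010841007449423072), np.float64(0.0010841007449424551)]
[0.515 0.098 0.066] [np.float64(0.0011270193454158532), np.float64(0.0011270193454156999)]
[0.497 0.184 0.066] [np.float64(5.1907097361396244e-05), np.float64(5.190709736133505e-05)]
cams [-0.021  0.787  0.752] [ 0.024 -1.269  1.007]
tape (100, 455) [0.321 0.728 0.282]
tape (230, 355) [0.318 0.539 0.259]
tape (330, 272) [0.309 0.311 0.254]
tape (420, 212) [ 0.314 -0.075  0.17 ]
tape (515, 120) [ 0.272 -0.647  0.223]
tape (610, 35) [ 0.203 -1.929  0.254]
tape (100, 455) [0.21  0.747 0.435]
tape (230, 355) [0.172 0.646 0.471]
tape (330, 272) [0.143 0.549 0.504]
tape (420, 212) [0.103 0.467 0.536]
tape (515, 120) [0.074 0.324 0.581]
tape (610, 35) [0.031 0.156 0.636]
tape (10, 205) [0.889 0.547 0.302]
tape (120, 80) [ 1.331 -0.001  0.323]
[0.414 0.392 0.   ] [ 0.321 -0.271  0.   ]
[ 0.238 -0.399  0.   ] [ 0.98  -0.006  0.   ]
```

View pics/scenec.png

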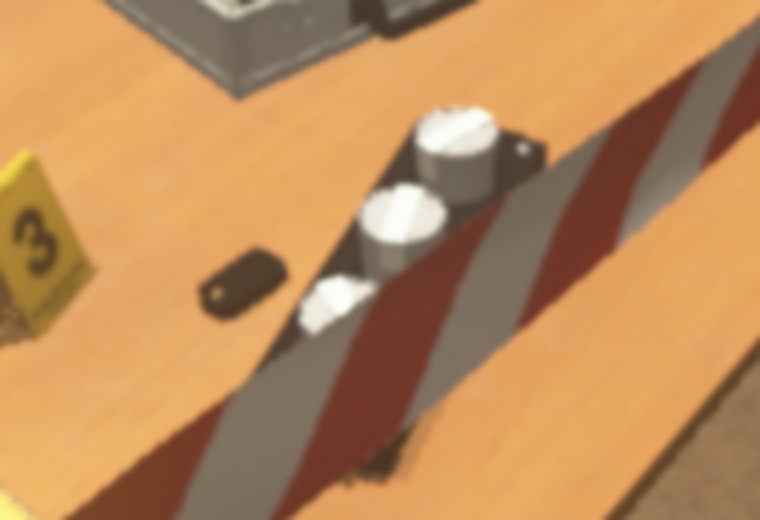

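The crop shows the lids at roughly scene px (324,232), (311,253) and (295,275). The last is half hidden by tape standing at x≈0.31, z≈0.17–0.28. I'll look at the wrist view to see the tape.

View pics/w0.png

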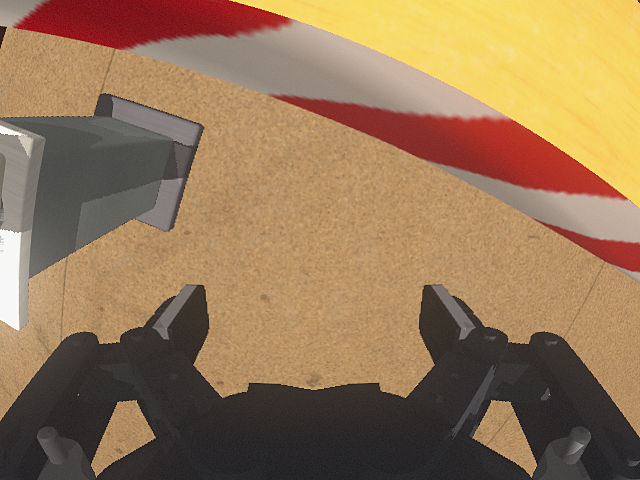

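```bash
python3 - <<'E'
from h import *
np.set_printoptions(precision=3,suppress=True)
# upper and lower edges of tape in scene on plane x=.31
for p in [(230,325),(240,375),(330,245),(330,300),(420,180),(420,240),(500,130),(535,105),(60,470)]:
    o,d=ray("scene",p)
    for x in(.27,.31,.35):print(p,o+d*(x-o[0])/d[0],end=' ')
    print()
for p in [(272,285),(290,280),(300,365),(318,350),(340,480),(372,470)]:
    o,d=ray("side",p)
    for x in(.27,.31,.35):print(p,o+d*(x-o[0])/d[0],end=' ')
    print()
E
```

```text
(230, 325) [0.27  0.566 0.374] (230, 325) [0.31  0.536 0.322] (230, 325) [0.35  0.506 0.27 ] 
(240, 375) [0.27  0.566 0.281] (240, 375) [0.31  0.535 0.216] (240, 375) [0.35  0.505 0.152] 
(330, 245) [0.27  0.367 0.364] (330, 245) [0.31  0.309 0.311] (330, 245) [0.35  0.252 0.258] 
(330, 300) [0.27  0.366 0.254] (330, 300) [0.31  0.309 0.185] (330, 300) [0.35  0.251 0.117] 
(420, 180) [0.27  0.063 0.333] (420, 180) [ 0.31  -0.037  0.275] (420, 180) [ 0.35  -0.136  0.217] 
(420, 240) [0.27  0.013 0.158] (420, 240) [ 0.31  -0.093  0.077] (420, 240) [ 0.35  -0.199 -0.005] 
(500, 130) [ 0.27  -0.476  0.249] (500, 130) [ 0.31 -0.65  0.18] (500, 130) [ 0.35  -0.823  0.111] 
(535, 105) [ 0.27  -0.894  0.198] (535, 105) [ 0.31  -1.125  0.122] (535, 105) [ 0.35  -1.356  0.046] 
(60, 470) [0.27  0.767 0.374] (60, 470) [0.31  0.764 0.322] (60, 470) [0.35  0.761 0.269] 
(272, 285) [ 0.27  -0.376  0.238] (272, 285) [ 0.31  -0.231  0.113] (272, 285) [ 0.35  -0.085 -0.012] 
(290, 280) [ 0.27  -0.508  0.355] (290, 280) [ 0.31  -0.385  0.249] (290, 280) [ 0.35  -0.261  0.143] 
(300, 365) [ 0.27  -0.569  0.178] (300, 365) [ 0.31  -0.455  0.043] (300, 365) [ 0.35  -0.342 -0.092] 
(318, 350) [ 0.27  -0.664  0.316] (318, 350) [ 0.31  -0.566  0.204] (318, 350) [ 0.35  -0.468  0.092] 
(340, 480) [ 0.27  -0.79   0.106] (340, 480) [ 0.31  -0.712 -0.04 ] (340, 480) [ 0.35  -0.634 -0.186] 
(372, 470) [ 0.27  -0.889  0.29 ] (372, 470) [ 0.31  -0.827  0.173] (372, 470) [ 0.35  -0.766  0.057]
```

The wrist view shows the tape running past the desk edge in front of the gripper. Its top is about z 0.32, so I'll rise first and then cross above it.

```bash
python3 inch.py '[{"aperture":0.085, "trans":[0, 0, -0.22]}, {"aperture":0.085, "trans":[0, 0, -0.22]}, {"aperture":0.085, "trans":[0, 0, -0.22]}, {"aperture":0.085, "trans":[0, 0, -0.22]}, {"aperture":0.085, "trans":[0, 0, -0.22]}, {"aperture":0.085, "trans":[0, 0, -0.22]}]' 25; python3 inch.py '[{"aperture":0.085, "trans":[0.29, -0.06, 0]}, {"aperture":0.085, "trans":[0.29, -0.06, 0]}, {"aperture":0.085, "trans":[0.29, -0.06, 0]}, {"aperture":0.085, "trans":[0.29, -0.06, 0]}, {"aperture":0.085, "trans":[0.29, -0.06, 0]}, {"aperture":0.085, "trans":[0.29, -0.06, 0]}, {"aperture":0.085, "trans":[0.29, -0.06, 0]}, {"aperture":0.085, "trans":[0.29, -0.06, 0]}]'; python3 -c "
from plant import bot, cam, job, sensors;print(sensors.state()['joints'])"
```

```text
time_s: 0.75
ee_pos: [0.1997, -0.5119, 0.4792]
tcp_rot: [0.983, 0.185, 0.0, 0.004]
wrist_force: [0.1, -0.1, -0.1]
finger_gap: 0.0852
grasp_force: 0.0
time_s: 1.42
ee_pos: [0.4525, -0.3475, 0.4726]
tcp_rot: [0.982, 0.187, 0.0, -0.001]
wrist_force: [-1.1, -0.1, 0.2]
finger_gap: 0.085
grasp_force: 0.0
[-8.02721544e-01  3.56737035e-01  7.27532745e-01  1.94246758e+00
  1.72209244e-03  1.96228577e+00]
```

```bash
python3 inch.py '[{"aperture":0.085, "trans":[0.2, -0.38, 0.15], "rot":[0, 0, -1.25]}, {"aperture":0.085, "trans":[0.2, -0.38, 0.15], "rot":[0, 0, -1.25]}, {"aperture":0.085, "trans":[0.2, -0.38, 0.15], "rot":[0, 0, -1.25]}, {"aperture":0.085, "trans":[0.2, -0.38, 0.15], "rot":[0, 0, -1.25]}, {"aperture":0.085, "trans":[0.2, -0.38, 0.15], "rot":[0, 0, -1.25]}, {"aperture":0.085, "trans":[0.2, -0.38, 0.15], "rot":[0, 0, -1.25]}, {"aperture":0.085, "trans":[0.2, -0.38, 0.15], "rot":[0, 0, -1.25]}, {"aperture":0.085, "trans":[0.2, -0.38, 0.15], "rot":[0, 0, -1.25]}, {"aperture":0.085, "trans":[0.2, -0.38, 0.15], "rot":[0, 0, -1.25]}, {"aperture":0.085, "trans":[0.2, -0.38, 0.15], "rot":[0, 0, -1.25]}]'; python3 inch.py '[{"aperture":0.085, "rot":[0, 0, -0.18]}, {"aperture":0.085, "rot":[0, 0, -0.18]}, {"aperture":0.085, "rot":[0, 0, -0.18]}]'; python3 -c "
from h import *
s=sensors.state();print(s['joints'],s['ee_pos'],s['tcp_rot'],s['wrist_force']);np.savez('w1.npz',p=s['ee_pos'],q=s['tcp_rot'],im=cam.grab_frame('wrist'))
cv2.imwrite('pics/w1.png',np.load('w1.npz')['im'][:,:,::-1])"
```

```text
time_s: 2.25
ee_pos: [0.492, 0.0414, 0.3354]
tcp_rot: [0.687, 0.727, 0.0, 0.0]
wrist_force: [0.7, -0.1, 0.9]
finger_gap: 0.085
grasp_force: 0.0
time_s: 2.5
ee_pos: [0.4922, 0.0405, 0.3356]
tcp_rot: [0.619, 0.785, -0.0, -0.0]
wrist_force: [-0.4, 0.5, 0.7]
finger_gap: 0.0852
grasp_force: 0.0
[-8.78456796e-02  1.50464912e-01  8.81080742e-02  1.50903188e+00
 -8.85863416e-05  1.24746979e+00] [0.49223367 0.04054718 0.3356168 ] [ 6.19148328e-01  7.85274002e-01 -1.99329016e-04 -2.23519027e-04] [-0.39329298  0.4830933   0.68331957]
```

View pics/w1.png

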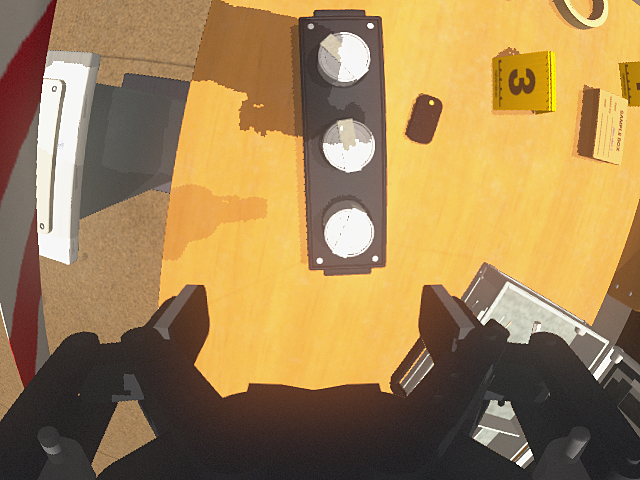

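The wrist view shows the three lids at about (344,58) left, (348,146) middle and (348,233) right, with the rack at x 303–385. I'll take a second view farther along and fit the lids.

```bash
python3 inch.py '[{"aperture":0.085, "trans":[0.11, 0.012, 0.06]}, {"aperture":0.085, "trans":[0.11, 0.012, 0.06]}, {"aperture":0.085, "trans":[0.11, 0.012, 0.06]}, {"aperture":0.085, "trans":[0.11, 0.012, 0.06]}, {"aperture":0.085, "trans":[0.11, 0.012, 0.06]}, {"aperture":0.085, "trans":[0.11, 0.012, 0.06]}]'
cat > lids.py <<'E'
from h import *
np.set_printoptions(precision=4,suppress=True)
def lids(im,x0,x1,y0=0,y1=480):
    m=(im.min(2)>150).astype(np.uint8);m[:,:x0]=0;m[:,x1:]=0;m[:y0]=0;m[y1:]=0
    m=cv2.morphologyEx(m,cv2.MORPH_CLOSE,np.ones((9,9)));m=cv2.morphologyEx(m,cv2.MORPH_OPEN,np.ones((9,9)))
    cs,_=cv2.findContours(m,0,2)
    r=[cv2.fitEllipse(cv2.convexHull(c)) for c in cs if cv2.contourArea(c)>700]
    return sorted(r,key=lambda e:e[0][1])
E
python3 - <<'E'
from lids import *
a=np.load('w1.npz')
s=sensors.state();im=cam.grab_frame('wrist');np.savez('w2.npz',p=s['ee_pos'],q=s['tcp_rot'],im=im)
cv2.imwrite('pics/w2.png',im[:,:,::-1])
A=lids(a['im'],305,385);B=lids(im,270,400,0,400)
print(A);print(B)
if len(A)==len(B)==3:
    for u,v in zip(A,B):print(*meet([wray(u[0],a['p'],a['q']),wray(v[0],s['ee_pos'],s['tcp_rot'])]))
E
```

```text
time_s: 3.05
ee_pos: [0.4792, 0.149, 0.2763]
tcp_rot: [0.622, 0.783, 0.0, 0.0]
wrist_force: [0.6, -0.4, -0.7]
finger_gap: 0.0852
grasp_force: 0.0
[((344.3006896972656, 56.56243133544922), (48.94179153442383, 53.476593017578125), 124.863037109375), ((348.83447265625, 145.489013671875), (51.30940246582031, 52.2902946472168), 152.310302734375), ((349.02105712890625, 232.8063201904297), (49.21908950805664, 50.62565612792969), 42.103885650634766)]
[((335.3595886230469, 175.1175537109375), (34.15756607055664, 58.79950714111328), 90.24089050292969), ((338.8739013671875, 262.8669128417969), (54.466636657714844, 56.18677520751953), 84.29886627197266), ((338.9209289550781, 347.6611022949219), (43.180477142333984, 54.810447692871094), 83.53313446044922)]
[0.4894 0.1841 0.0981] [np.float64(0.0007345687837013725), np.float64(0.0007345687837013699)]
[0.5166 0.1002 0.0637] [np.float64(0.00014241486880153773), np.float64(0.00014241486880183047)]
[0.5402 0.009  0.067 ] [np.float64(6.090755848196889e-05), np.float64(6.090755848196239e-05)]
```

View pics/w2.png

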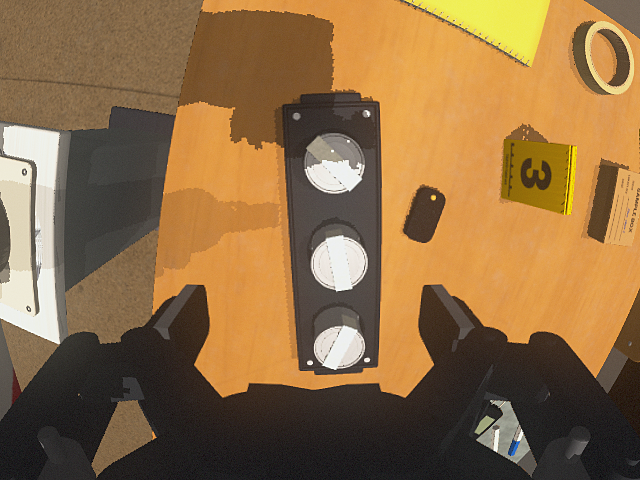

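The second wrist view shows lids at about (335,162), partly in shadow, (339,263) and (339,345), with the rack screws at (296,116), (367,114), (311,363) and (368,360). I'll refine by fitting a line of lids with 95 mm pitch and the measured height.

```bash
python3 - <<'E'
from lids import *
from scipy.optimize import least_squares
a=np.load('w1.npz');b=np.load('w2.npz')
A=lids(a['im'],305,385);B=lids(b['im'],270,400,220,400)
g=b['im'][125:200,295:375].min(2);m=(g>95).astype(np.uint8);m=cv2.morphologyEx(m,cv2.MORPH_OPEN,np.ones((5,5)))
c=max(cv2.findContours(m,0,2)[0],key=cv2.contourArea);e=cv2.fitEllipse(cv2.convexHull(c));e=((e[0][0]+295,e[0][1]+125),)+e[1:];print(e)
B=[e]+B
for u,v in zip(A,B):
    ra,rb=wray(u[0],a['p'],a['q']),wray(v[0],b['p'],b['q']);x,_=meet([ra,rb]);print(x,onz(ra,.068)[:2],onz(rb,.068)[:2])
obs=[(wray(E[k][0],d['p'],d['q']),.095*(1-k)) for E,d in((A,a),(B,b)) for k in range(3)]
def f(v):
    r=[]
    for (o,d),s in obs:
        X=np.array([v[0]-s*np.sin(v[2]),v[1]+s*np.cos(v[2]),v[3]]);r+=list(np.cross(X-o,d))
    return r
r=least_squares(f,[.515,.098,.25,.068],loss='soft_l1',f_scale=.001);print(r.x,np.array(r.fun).reshape(-1,3)*1e3)
for s in(.095,0,-.095):print(r.x[0]-s*np.sin(r.x[2]),r.x[1]+s*np.cos(r.x[2]))
# screws -> rack yaw
P=[onz(wray(p,b['p'],b['q']),.03)[:2] for p in[(296,116),(367,114),(311,363),(368,360)]];print(np.mean(P,0),P)
E
```

```text
((333.4680595397949, 163.93586349487305), (58.375553131103516, 62.879390716552734), 135.16317749023438)
[0.4891 0.1905 0.0678] [0.4895 0.1905] [0.4886 0.1904]
[0.5166 0.1002 0.0637] [0.5163 0.1003] [0.5158 0.1017]
[0.5402 0.009  0.067 ] [0.54   0.0093] [0.5399 0.0096]
[0.5153 0.0998 0.2734 0.065 ] [[-0.1019  0.0288  0.0032]
 [ 0.4718 -1.2461  0.067 ]
 [ 0.1905  0.4217 -0.0754]
 [-1.042   0.8199 -0.1363]
 [ 0.8001 -0.8401  0.4139]
 [-0.4682  0.3561 -0.3295]]
0.489663796635841 0.1912393974734122
0.5153187439594724 0.09976905431333821
0.5409736912831039 0.008298711153264221
[0.5164 0.1003] [array([0.4449, 0.2253]), array([0.5117, 0.2437]), array([ 0.5218, -0.0431]), array([ 0.5874, -0.0246])]
```

```bash
cat >> h.py <<'E'
TIN={1:(.4893,.1907),2:(.5157,.1003),3:(.5402,.0093)};YAW=1.843
def go(k,z):
    s=sensors.state();R=Ro.from_quat(s['tcp_rot'])
    psi=R.as_matrix()[:2,0];d=np.r_[TIN[k],z]-s['ee_pos']
    print('shift',np.round(R.inv().apply(d),4),'rz',round(-(YAW-np.arctan2(psi[1],psi[0])),4),'tilt',np.round(R.as_matrix()[:2,2],4),'F',np.round(s['wrist_force'],2),'z',round(s['ee_pos'][2],4),'gap',round(s['finger_gap'],4),'g',round(s['grasp_force'],1))
E
python3 -c "
from h import *;go(1,.12)"
```

```text
shift [0.0388 0.019  0.1566] rz -0.0434 tilt [ 0.0011 -0.0001] F [ 0.01 -0.21  0.84] z 0.2766 gap 0.085 g 0.0
```

```bash
python3 inch.py '[{"aperture":0.085, "trans":[0.039, 0.019, 0.06], "rot":[0, 0, -0.043]}, {"aperture":0.085, "trans":[0.039, 0.019, 0.1], "rot":[0, 0, -0.043]}, {"aperture":0.085, "trans":[0.039, 0.019, 0.13], "rot":[0, 0, -0.043]}, {"aperture":0.085, "trans":[0.039, 0.019, 0.157], "rot":[0, 0, -0.043]}, {"aperture":0.085, "trans":[0.039, 0.019, 0.157], "rot":[0, 0, -0.043]}, {"aperture":0.085, "trans":[0.039, 0.019, 0.157], "rot":[0, 0, -0.043]}, {"aperture":0.085, "trans":[0.039, 0.019, 0.157], "rot":[0, 0, -0.043]}]'; python3 -c "
from h import *;go(1,.06);cv2.imwrite('pics/w3.png',cam.grab_frame('wrist')[:,:,::-1])"
```

```text
time_s: 3.68
ee_pos: [0.4901, 0.1911, 0.1214]
tcp_rot: [0.605, 0.796, 0.001, 0.001]
wrist_force: [-0.2, -0.1, 0.9]
finger_gap: 0.0849
grasp_force: 0.0
shift [-0.0002 -0.001   0.0614] rz -0.0001 tilt [0.0027 0.0005] F [-0.17 -0.13  0.9 ] z 0.1214 gap 0.0849 g 0.0
```

View pics/w3.png

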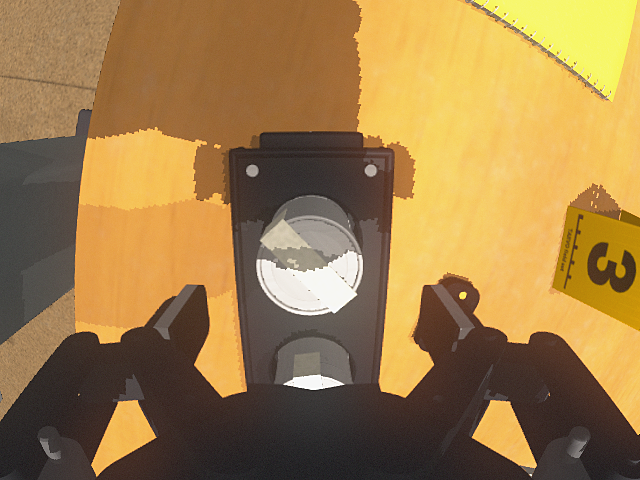

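The lid sits at about (308,264), midway between the fingers at 206 and 421, and the path down is clear. I'll measure it more exactly from this near view.

```bash
python3 - <<'E'
from lids import *
im=cv2.imread('pics/w3.png')
s=sensors.state()
g=im[205:330,245:375].min(2);m=(g>95).astype(np.uint8);m=cv2.morphologyEx(m,cv2.MORPH_OPEN,np.ones((5,5)))
c=max(cv2.findContours(m,0,2)[0],key=cv2.contourArea);e=cv2.fitEllipse(cv2.convexHull(c));print(e)
uv=(e[0][0]+245,e[0][1]+205);print(uv,onz(wray(uv,s['ee_pos'],s['tcp_rot']),.068))
for u in((256,264),(361,264),(308,218),(308,315)):print(onz(wray(u,s['ee_pos'],s['tcp_rot']),.068))
for u in ((252,171),(371,170)):print(onz(wray(u,s['ee_pos'],s['tcp_rot']),.030))
E
```

```text
((65.03617095947266, 54.47947692871094), (108.90180969238281, 115.00300598144531), 4.607522487640381)
(310.03617095947266, 259.47947692871094) [0.4888 0.1959 0.068 ]
[0.4633 0.1862 0.068 ]
[0.5141 0.2003 0.068 ]
[0.4823 0.216  0.068 ]
[0.4961 0.1654 0.068 ]
[0.4457 0.2254 0.03  ]
[0.5116 0.2443 0.03  ]
```

```bash
python3 inch.py '[{"aperture":0.085, "trans":[0, -0.0015, 0.02]}, {"aperture":0.085, "trans":[0, -0.0015, 0.04]}, {"aperture":0.085, "trans":[0, -0.0015, 0.055]}, {"aperture":0.085, "trans":[0, -0.0015, 0.0615]}, {"aperture":0.085, "trans":[0, -0.0015, 0.0615]}, {"aperture":0.085, "trans":[0, -0.0015, 0.0615]}]' 24; python3 -c "
from h import *;go(1,.06)"
```

```text
time_s: 4.23
ee_pos: [0.4881, 0.1914, 0.0591]
tcp_rot: [0.604, 0.797, 0.001, 0.001]
wrist_force: [0.8, 0.4, 0.6]
finger_gap: 0.0851
grasp_force: 0.0
shift [-0.001   0.0009 -0.0009] rz 0.0014 tilt [0.0023 0.0005] F [0.8  0.42 0.56] z 0.0591 gap 0.0851 g 0.0
```

```bash
python3 inch.py '[{"aperture":0.045, "trans":[0, 0, -0.001]}, {"aperture":0.045, "trans":[0, 0, -0.001]}, {"aperture":0.045, "trans":[0, 0, -0.001]}, {"aperture":0.045, "trans":[0, 0, -0.001]}, {"aperture":0.045, "trans":[0, 0, -0.001]}, {"aperture":0.045, "trans":[0, 0, -0.001]}, {"aperture":0.045, "trans":[0, 0, -0.001]}, {"aperture":0.045, "trans":[0, 0, -0.001]}]' 24; python3 -c "
from h import *;go(1,.06)"
```

```text
time_s: 4.9
ee_pos: [0.4877, 0.1916, 0.0596]
tcp_rot: [0.604, 0.797, 0.001, 0.001]
wrist_force: [-0.5, -1.0, 7.2]
finger_gap: 0.0529
grasp_force: 23.8
shift [-0.0013  0.0013 -0.0004] rz 0.0018 tilt [0.0021 0.0003] F [-0.49 -0.99  7.23] z 0.0596 gap 0.0529 g 23.8
```

```bash
python3 inch.py '[{"aperture":0.045, "trans":[0, 0, -0.003]}, {"aperture":0.045, "trans":[0, 0, -0.008]}, {"aperture":0.045, "trans":[0, 0, -0.016]}, {"aperture":0.045, "trans":[0, 0, -0.026]}, {"aperture":0.045, "trans":[0, 0, -0.038]}, {"aperture":0.045, "trans":[0, 0, -0.05]}, {"aperture":0.045, "trans":[0, 0, -0.06]}, {"aperture":0.045, "trans":[0, 0, -0.06]}, {"aperture":0.045, "trans":[0, 0, -0.06]}, {"aperture":0.045, "trans":[0, 0, -0.06]}]'; python3 inch.py '[{"aperture":0.045}, {"aperture":0.045}, {"aperture":0.045}, {"aperture":0.045}]' ;python3 -c "
from h import *;go(1,.06)
f=[]
for i in range(4):
  f.append(sensors.state()['wrist_force'][2]);im=cam.grab_frame('side')
print(f);cv2.imwrite('pics/s4.png',cv2.resize(im[150:290,230:390,::-1],None,fx=4,fy=4))"
```

```text
time_s: 5.73
ee_pos: [0.4868, 0.1914, 0.1181]
tcp_rot: [0.604, 0.797, -0.0, -0.0]
wrist_force: [1.3, -0.4, -1.7]
finger_gap: 0.0533
grasp_force: 25.5
time_s: 6.07
ee_pos: [0.4869, 0.1914, 0.118]
tcp_rot: [0.604, 0.797, -0.0, -0.0]
wrist_force: [-0.1, -0.1, -1.5]
finger_gap: 0.0533
grasp_force: 25.5
shift [-0.0013  0.0021  0.058 ] rz 0.0018 tilt [-0.0007 -0.0001] F [-0.09 -0.1  -1.49] z 0.118 gap 0.0533 g 25.5
[np.float64(-1.4888855482709626), np.float64(-1.102091385053573), np.float64(-0.3667679607963994), np.float64(-1.6268694407353315)]
```

View pics/s4.png

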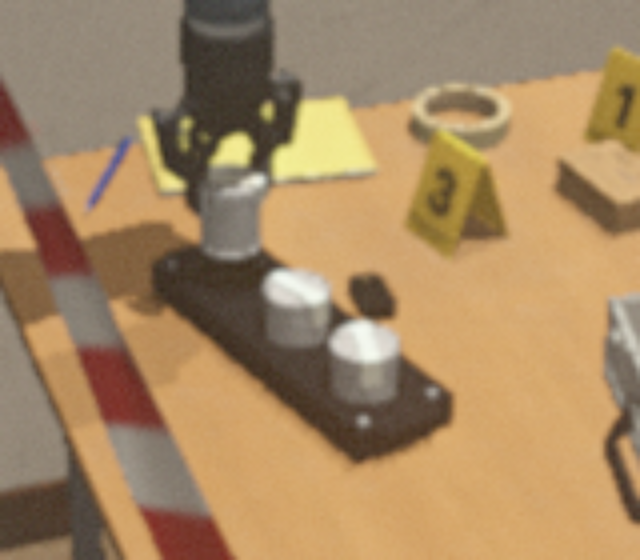

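Tin 1 is clear of the rack and upright, at about 2 N. I'll lower it back, watching the force.

```bash
python3 inch.py '[{"aperture":0.045, "trans":[0, 0.0008, 0.012]}, {"aperture":0.045, "trans":[0, 0.0008, 0.024]}, {"aperture":0.045, "trans":[0, 0.0008, 0.032]}, {"aperture":0.045, "trans":[0, 0.0008, 0.04]}, {"aperture":0.045, "trans":[0, 0.0008, 0.047]}, {"aperture":0.045, "trans":[0, 0.0008, 0.053]}, {"aperture":0.045, "trans":[0, 0.0008, 0.056]}, {"aperture":0.045, "trans":[0, 0.0008, 0.057]}, {"aperture":0.045, "trans":[0, 0.0008, 0.057]}]'; python3 -c "
from h import *;go(1,.06)"
```

```text
time_s: 7.02
ee_pos: [0.4878, 0.1916, 0.0613]
tcp_rot: [0.604, 0.797, -0.0, -0.0]
wrist_force: [-0.1, -0.2, -1.1]
finger_gap: 0.0531
grasp_force: 25.6
shift [-0.0013  0.0012  0.0013] rz 0.0018 tilt [-0.0002 -0.    ] F [-0.12 -0.16 -1.08] z 0.0613 gap 0.0531 g 25.6
```

```bash
python3 inch.py '[{"aperture":0.045, "trans":[0, 0, 0.001]}, {"aperture":0.045, "trans":[0, 0, 0.001]}, {"aperture":0.045, "trans":[0, 0, 0.001]}]'|grep -E 'ee|wrist';python3 inch.py '[{"aperture":0.045, "trans":[0, 0, 0.001]}, {"aperture":0.045, "trans":[0, 0, 0.001]}, {"aperture":0.045, "trans":[0, 0, 0.001]}]'|grep -E 'ee|wrist'
```

```text
ee_pos: [0.488, 0.1917, 0.0606]
wrist_force: [-0.9, -0.2, -1.1]
ee_pos: [0.488, 0.1917, 0.0597]
wrist_force: [-0.2, 0.6, 2.2]
```

```bash
python3 inch.py '[{"aperture":0.045, "trans":[0, 0, 0.001]}, {"aperture":0.045, "trans":[0, 0, 0.001]}, {"aperture":0.045, "trans":[0, 0, 0.001]}]'|grep -E 'ee|wrist'
```

```text
ee_pos: [0.488, 0.1917, 0.0596]
wrist_force: [-3.4, -0.3, 13.9]
```

Seated at the same height as the grasp. I'll release, rise, and go over tin 2.

```bash
python3 inch.py '[{"aperture":0.085, "trans":[0, 0, -0.001]}, {"aperture":0.085, "trans":[0, 0, -0.001]}, {"aperture":0.085, "trans":[0, 0, -0.001]}, {"aperture":0.085, "trans":[0, 0, -0.001]}, {"aperture":0.085, "trans":[0, 0, -0.001]}, {"aperture":0.085, "trans":[0, 0, -0.001]}]' ; python3 inch.py '[{"aperture":0.085, "trans":[0, 0, -0.03]}, {"aperture":0.085, "trans":[0, 0, -0.062]}, {"aperture":0.085, "trans":[-0.03, 0, -0.062]}, {"aperture":0.085, "trans":[-0.07, 0, -0.062]}, {"aperture":0.085, "trans":[-0.094, 0, -0.062]}, {"aperture":0.085, "trans":[-0.094, 0, -0.062]}, {"aperture":0.085, "trans":[-0.094, 0, -0.062]}]'; python3 -c "
from lids import *;go(2,.06);s=sensors.state();im=cam.grab_frame('wrist');cv2.imwrite('pics/w5.png',im[:,:,::-1])
B=lids(im,240,390,60,350)
for e in B: print(e,onz(wray(e[0],s['ee_pos'],s['tcp_rot']),.068))"
```

```text
time_s: 8.27
ee_pos: [0.4877, 0.1916, 0.0592]
tcp_rot: [0.604, 0.797, -0.0, -0.0]
wrist_force: [-0.1, -0.3, 0.7]
finger_gap: 0.0847
grasp_force: 0.0
time_s: 8.85
ee_pos: [0.5135, 0.1, 0.1212]
tcp_rot: [0.605, 0.796, -0.0, -0.0]
wrist_force: [0.1, 0.9, 0.3]
finger_gap: 0.0849
grasp_force: 0.0
shift [-0.0003  0.0022  0.0612] rz -0.0007 tilt [-0.0002  0.0001] F [0.12 0.95 0.31] z 0.1212 gap 0.0849 g 0.0
((314.1805114746094, 77.15657806396484), (106.8857421875, 116.04681396484375), 105.82416534423828) [0.4901 0.1897 0.068 ]
((317.6116027832031, 265.7826232910156), (103.21065521240234, 106.10175323486328), 70.75845336914062) [0.5161 0.1025 0.068 ]
```

View pics/w5.png

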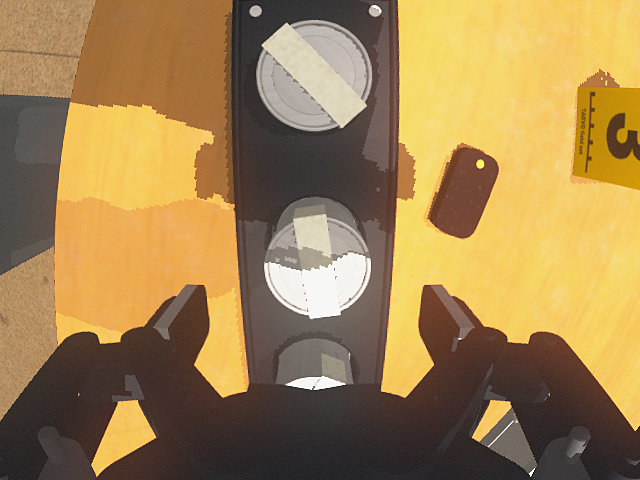

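Tin 1 sits level in its well, with its lid at (314,77). Tin 2's lid is at (318,265), between the fingers. I'll descend and grip it.

```bash
python3 inch.py '[{"aperture":0.085, "trans":[0, 0.002, 0.02]}, {"aperture":0.085, "trans":[0, 0.002, 0.04]}, {"aperture":0.085, "trans":[0, 0.002, 0.055]}, {"aperture":0.085, "trans":[0, 0.002, 0.061]}, {"aperture":0.085, "trans":[0, 0.002, 0.061]}]'; python3 inch.py '[{"aperture":0.045}, {"aperture":0.045}, {"aperture":0.045}, {"aperture":0.045}, {"aperture":0.045}, {"aperture":0.045}, {"aperture":0.045}, {"aperture":0.045}]' 24
```

```text
time_s: 9.32
ee_pos: [0.5141, 0.1025, 0.0591]
tcp_rot: [0.603, 0.797, -0.001, -0.001]
wrist_force: [-0.3, 0.2, 0.5]
finger_gap: 0.0848
grasp_force: 0.0
time_s: 9.98
ee_pos: [0.5156, 0.1019, 0.0614]
tcp_rot: [0.604, 0.797, 0.001, 0.0]
wrist_force: [-1.7, 1.7, 6.0]
finger_gap: 0.0532
grasp_force: 24.9
```

```bash
python3 inch.py '[{"aperture":0.045, "trans":[0, 0, -0.003]}, {"aperture":0.045, "trans":[0, 0, -0.008]}, {"aperture":0.045, "trans":[0, 0, -0.016]}, {"aperture":0.045, "trans":[0, 0, -0.026]}, {"aperture":0.045, "trans":[0, 0, -0.038]}, {"aperture":0.045, "trans":[0, 0, -0.05]}, {"aperture":0.045, "trans":[0, 0, -0.06]}, {"aperture":0.045, "trans":[0, 0, -0.06]}, {"aperture":0.045, "trans":[0, 0, -0.06]}, {"aperture":0.045, "trans":[0, 0, -0.06]}]'; for i in 1 2 3; do python3 inch.py '[{"aperture":0.045}, {"aperture":0.045}]'|grep -E 'wrist|ee'; done
```

```text
time_s: 10.82
ee_pos: [0.5149, 0.1017, 0.12]
tcp_rot: [0.604, 0.797, -0.0, -0.0]
wrist_force: [-1.0, -0.5, -5.6]
finger_gap: 0.053
grasp_force: 26.7
ee_pos: [0.5148, 0.1017, 0.1197]
wrist_force: [-0.3, -0.9, -5.6]
ee_pos: [0.515, 0.1017, 0.12]
wrist_force: [0.7, -0.2, -4.5]
ee_pos: [0.5152, 0.1017, 0.1203]
wrist_force: [-0.2, -0.6, -5.6]
```

Tin 2 weighs about 5.5 N, so it's very likely the heaviest. It still goes back before I heft tin 3.

```bash
python3 inch.py '[{"aperture":0.045, "trans":[0, 0.0005, 0.012]}, {"aperture":0.045, "trans":[0, 0.0005, 0.024]}, {"aperture":0.045, "trans":[0, 0.0005, 0.032]}, {"aperture":0.045, "trans":[0, 0.0005, 0.04]}, {"aperture":0.045, "trans":[0, 0.0005, 0.047]}, {"aperture":0.045, "trans":[0, 0.0005, 0.053]}, {"aperture":0.045, "trans":[0, 0.0005, 0.056]}, {"aperture":0.045, "trans":[0, 0.0005, 0.057]}, {"aperture":0.045, "trans":[0, 0.0005, 0.057]}]'|grep -E 'ee|wrist'; python3 inch.py '[{"aperture":0.045, "trans":[0, 0, 0.001]}, {"aperture":0.045, "trans":[0, 0, 0.001]}, {"aperture":0.045, "trans":[0, 0, 0.001]}]'|grep -E 'ee|wrist'
```

```text
ee_pos: [0.5157, 0.1018, 0.0633]
wrist_force: [0.0, 0.1, -4.8]
ee_pos: [0.5158, 0.1018, 0.0626]
wrist_force: [-0.4, -1.1, -4.7]
```

```bash
python3 inch.py '[{"aperture":0.045, "trans":[0, 0, 0.001]}, {"aperture":0.045, "trans":[0, 0, 0.001]}, {"aperture":0.045, "trans":[0, 0, 0.001]}]'|grep -E 'ee|wrist'; python3 inch.py '[{"aperture":0.045, "trans":[0, 0, 0.001]}, {"aperture":0.045, "trans":[0, 0, 0.001]}, {"aperture":0.045, "trans":[0, 0, 0.001]}]'|grep -E 'ee|wrist'
```

```text
ee_pos: [0.5158, 0.1018, 0.0615]
wrist_force: [1.2, 0.1, -3.4]
ee_pos: [0.5158, 0.1018, 0.0614]
wrist_force: [-4.5, 0.1, 7.4]
```

```bash
python3 inch.py '[{"aperture":0.085}, {"aperture":0.085}, {"aperture":0.085}, {"aperture":0.085}, {"aperture":0.085}, {"aperture":0.085}]' ; python3 inch.py '[{"aperture":0.085, "trans":[0, 0, -0.03]}, {"aperture":0.085, "trans":[0, 0, -0.062]}, {"aperture":0.085, "trans":[-0.03, 0, -0.062]}, {"aperture":0.085, "trans":[-0.07, 0, -0.062]}, {"aperture":0.085, "trans":[-0.094, 0, -0.062]}, {"aperture":0.085, "trans":[-0.094, 0, -0.062]}, {"aperture":0.085, "trans":[-0.094, 0, -0.062]}]'; python3 -c "
from lids import *;go(3,.06);s=sensors.state();im=cam.grab_frame('wrist');cv2.imwrite('pics/w6.png',im[:,:,::-1])
B=lids(im,240,390,60,350)
for e in B: print(e,onz(wray(e[0],s['ee_pos'],s['tcp_rot']),.068))"
```

```text
time_s: 13.32
ee_pos: [0.5157, 0.1018, 0.0603]
tcp_rot: [0.604, 0.797, -0.0, -0.0]
wrist_force: [0.2, -0.2, 0.1]
finger_gap: 0.0853
grasp_force: 0.0
time_s: 13.9
ee_pos: [0.5413, 0.0102, 0.1222]
tcp_rot: [0.605, 0.796, -0.0, -0.0]
wrist_force: [-0.7, 0.3, 0.1]
finger_gap: 0.0851
grasp_force: 0.0
shift [-0.0005 -0.0012  0.0622] rz -0.0007 tilt [-0.0003  0.0001] F [-0.72  0.33  0.11] z 0.1222 gap 0.0851 g 0.0
((313.6018371582031, 75.93385314941406), (112.59555053710938, 114.63513946533203), 133.40052795410156) [0.5174 0.1005 0.068 ]
((309.66802978515625, 266.6485595703125), (100.0174789428711, 109.47392272949219), 63.15562057495117) [0.5403 0.0108 0.068 ]
```

View pics/w6.png

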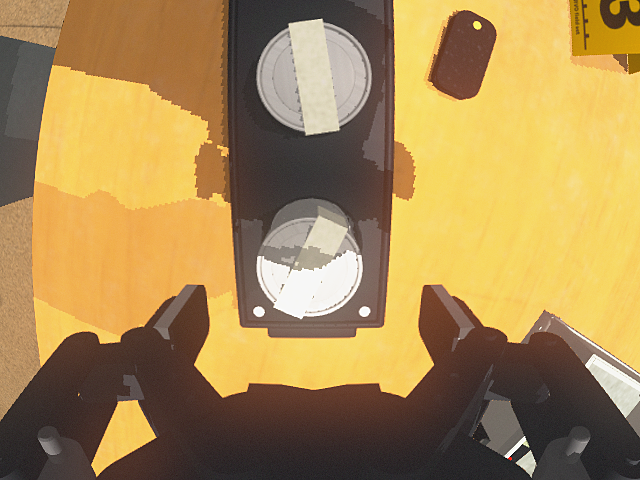

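Tin 2 is back in its well, with its lid at (314,76). Tin 3's lid is at (310,266), between the fingers. I'll descend and grip.

```bash
python3 inch.py '[{"aperture":0.085, "trans":[0, -0.001, 0.02]}, {"aperture":0.085, "trans":[0, -0.001, 0.04]}, {"aperture":0.085, "trans":[0, -0.001, 0.055]}, {"aperture":0.085, "trans":[0, -0.001, 0.062]}, {"aperture":0.085, "trans":[0, -0.001, 0.062]}]'; python3 inch.py '[{"aperture":0.045}, {"aperture":0.045}, {"aperture":0.045}, {"aperture":0.045}, {"aperture":0.045}, {"aperture":0.045}, {"aperture":0.045}, {"aperture":0.045}]' 24
```

```text
time_s: 14.37
ee_pos: [0.539, 0.0121, 0.059]
tcp_rot: [0.603, 0.797, -0.001, -0.001]
wrist_force: [0.1, -0.4, -0.1]
finger_gap: 0.0851
grasp_force: 0.0
time_s: 15.03
ee_pos: [0.5406, 0.0112, 0.0615]
tcp_rot: [0.604, 0.797, 0.001, 0.001]
wrist_force: [-1.7, 1.6, 6.3]
finger_gap: 0.0533
grasp_force: 24.9
```

```bash
python3 inch.py '[{"aperture":0.045, "trans":[0, 0, -0.003]}, {"aperture":0.045, "trans":[0, 0, -0.008]}, {"aperture":0.045, "trans":[0, 0, -0.016]}, {"aperture":0.045, "trans":[0, 0, -0.026]}, {"aperture":0.045, "trans":[0, 0, -0.038]}, {"aperture":0.045, "trans":[0, 0, -0.05]}, {"aperture":0.045, "trans":[0, 0, -0.06]}, {"aperture":0.045, "trans":[0, 0, -0.06]}, {"aperture":0.045, "trans":[0, 0, -0.06]}, {"aperture":0.045, "trans":[0, 0, -0.06]}]'; for i in 1 2 3; do python3 inch.py '[{"aperture":0.045}, {"aperture":0.045}]'|grep -E 'wrist|ee'; done
```

```text
time_s: 15.87
ee_pos: [0.5399, 0.0111, 0.1201]
tcp_rot: [0.604, 0.797, -0.0, -0.0]
wrist_force: [0.6, -0.4, -3.1]
finger_gap: 0.0535
grasp_force: 25.9
ee_pos: [0.5398, 0.0111, 0.1197]
wrist_force: [-0.7, 1.0, -3.0]
ee_pos: [0.54, 0.0111, 0.12]
wrist_force: [-0.2, 0.8, -1.7]
ee_pos: [0.5401, 0.0111, 0.1203]
wrist_force: [0.4, 0.6, -2.2]
```

Tin 3 weighs about 2.5 N, so tin 2 (about 5.5 N) is the heaviest. I'll lower tin 3.

```bash
python3 inch.py '[{"aperture":0.045, "trans":[0, 0.0005, 0.012]}, {"aperture":0.045, "trans":[0, 0.0005, 0.024]}, {"aperture":0.045, "trans":[0, 0.0005, 0.032]}, {"aperture":0.045, "trans":[0, 0.0005, 0.04]}, {"aperture":0.045, "trans":[0, 0.0005, 0.047]}, {"aperture":0.045, "trans":[0, 0.0005, 0.053]}, {"aperture":0.045, "trans":[0, 0.0005, 0.056]}, {"aperture":0.045, "trans":[0, 0.0005, 0.058]}, {"aperture":0.045, "trans":[0, 0.0005, 0.058]}]'|grep -E 'ee|wrist'; python3 inch.py '[{"aperture":0.045, "trans":[0, 0, 0.001]}, {"aperture":0.045, "trans":[0, 0, 0.001]}, {"aperture":0.045, "trans":[0, 0, 0.001]}]'|grep -E 'ee|wrist'
```

```text
ee_pos: [0.5406, 0.0112, 0.0622]
wrist_force: [-0.2, 0.1, -2.4]
ee_pos: [0.5408, 0.0112, 0.0617]
wrist_force: [-0.2, -0.8, -1.2]
```

```bash
python3 inch.py '[{"aperture":0.045, "trans":[0, 0, 0.001]}, {"aperture":0.045, "trans":[0, 0, 0.001]}, {"aperture":0.045, "trans":[0, 0, 0.001]}]'|grep -E 'ee|wrist'
```

```text
ee_pos: [0.5408, 0.0112, 0.0615]
wrist_force: [-3.1, 1.0, 8.2]
```

Seated. I'll release and go back over tin 2.

```bash
python3 inch.py '[{"aperture":0.085}, {"aperture":0.085}, {"aperture":0.085}, {"aperture":0.085}, {"aperture":0.085}, {"aperture":0.085}]' ; python3 inch.py '[{"aperture":0.085, "trans":[0, 0, -0.03]}, {"aperture":0.085, "trans":[0, 0, -0.062]}, {"aperture":0.085, "trans":[0.03, 0, -0.062]}, {"aperture":0.085, "trans":[0.07, 0, -0.062]}, {"aperture":0.085, "trans":[0.094, 0, -0.062]}, {"aperture":0.085, "trans":[0.094, 0, -0.062]}, {"aperture":0.085, "trans":[0.094, 0, -0.062]}]'; python3 -c "
from lids import *;TIN[2]=(.5157,.1018);go(2,.06);s=sensors.state();im=cam.grab_frame('wrist')
B=lids(im,240,390,0,350)
for e in B: print(e,onz(wray(e[0],s['ee_pos'],s['tcp_rot']),.068))"
```

```text
time_s: 18.12
ee_pos: [0.5406, 0.0112, 0.0603]
tcp_rot: [0.604, 0.797, -0.0, -0.0]
wrist_force: [-0.1, 0.0, 0.2]
finger_gap: 0.0855
grasp_force: 0.0
time_s: 18.7
ee_pos: [0.5148, 0.1028, 0.1225]
tcp_rot: [0.603, 0.798, 0.0, 0.0]
wrist_force: [1.2, 0.4, -0.2]
finger_gap: 0.0851
grasp_force: 0.0
shift [-0.0012  0.0005  0.0625] rz 0.0043 tilt [ 0.0002 -0.0001] F [ 1.17  0.41 -0.22] z 0.1225 gap 0.0851 g 0.0
((310.4124755859375, 79.78955078125), (110.10325622558594, 117.56905364990234), 117.66089630126953) [0.4896 0.1909 0.068 ]
((315.5992431640625, 269.0867614746094), (101.61368560791016, 105.81134796142578), 62.126773834228516) [0.5172 0.1029 0.068 ]
```

```bash
python3 inch.py '[{"aperture":0.085, "trans":[-0.001, 0.001, 0.02]}, {"aperture":0.085, "trans":[-0.001, 0.001, 0.04]}, {"aperture":0.085, "trans":[-0.001, 0.001, 0.055]}, {"aperture":0.085, "trans":[-0.001, 0.001, 0.062]}, {"aperture":0.085, "trans":[-0.001, 0.001, 0.062]}]'; python3 inch.py '[{"aperture":0.045}, {"aperture":0.045}, {"aperture":0.045}, {"aperture":0.045}, {"aperture":0.045}, {"aperture":0.045}, {"aperture":0.045}, {"aperture":0.045}]' 25
```

```text
time_s: 19.17
ee_pos: [0.5159, 0.1001, 0.0589]
tcp_rot: [0.604, 0.797, -0.001, -0.001]
wrist_force: [-0.1, 0.3, 0.6]
finger_gap: 0.0853
grasp_force: 0.0
time_s: 19.83
ee_pos: [0.5169, 0.1008, 0.0614]
tcp_rot: [0.604, 0.797, 0.0, 0.001]
wrist_force: [-1.2, -0.9, 6.7]
finger_gap: 0.0526
grasp_force: 26.0
```

```bash
python3 inch.py '[{"aperture":0.045, "trans":[0, 0, -0.003]}, {"aperture":0.045, "trans":[0, 0, -0.008]}, {"aperture":0.045, "trans":[0, 0, -0.016]}, {"aperture":0.045, "trans":[0, 0, -0.026]}, {"aperture":0.045, "trans":[0, 0, -0.04]}, {"aperture":0.045, "trans":[0, 0, -0.06]}, {"aperture":0.045, "trans":[0, 0, -0.08]}, {"aperture":0.045, "trans":[0, 0, -0.1]}, {"aperture":0.045, "trans":[0, 0, -0.12]}, {"aperture":0.045, "trans":[0, 0, -0.14]}]'; python3 inch.py '[{"aperture":0.045, "trans":[0, 0, -0.01]}, {"aperture":0.045, "trans":[0, 0, -0.018]}, {"aperture":0.045, "trans":[0, 0, -0.02]}, {"aperture":0.045, "trans":[0, 0, -0.02]}, {"aperture":0.045, "trans":[0, 0, -0.02]}, {"aperture":0.045, "trans":[0, 0, -0.02]}, {"aperture":0.045, "trans":[0, 0, -0.02]}, {"aperture":0.045, "trans":[0, 0, -0.02]}]'; python3 inch.py '[{"aperture":0.045}, {"aperture":0.045}, {"aperture":0.045}, {"aperture":0.045}, {"aperture":0.045}, {"aperture":0.045}]'
python3 -c "
from lids import *;s=sensors.state();print(s['qd']);im=cam.grab_frame('wrist')
for e in lids(im,200,430,0,330): print(e,onz(wray(e[0],s['ee_pos'],s['tcp_rot']),.068))"
```

```text
time_s: 20.67
ee_pos: [0.5161, 0.1011, 0.2023]
tcp_rot: [0.604, 0.797, 0.0, 0.0]
wrist_force: [0.1, -0.4, -5.3]
finger_gap: 0.053
grasp_force: 27.6
time_s: 21.33
ee_pos: [0.5162, 0.101, 0.2198]
tcp_rot: [0.604, 0.797, -0.0, -0.0]
wrist_force: [0.2, 0.2, -5.1]
finger_gap: 0.0531
grasp_force: 27.8
time_s: 21.83
ee_pos: [0.5164, 0.101, 0.2204]
tcp_rot: [0.604, 0.797, 0.0, 0.0]
wrist_force: [0.1, -0.2, -4.8]
finger_gap: 0.0533
grasp_force: 27.8
[-0.0004  0.0003  0.0008 -0.0022 -0.0012  0.0001]
((309.8727111816406, 94.76464080810547), (71.32649993896484, 75.0409164428711), 119.67715454101562) [0.4895 0.1911 0.068 ]
((326.78961181640625, 278.64794921875), (40.3957633972168, 103.91355895996094), 105.441650390625) [0.5402 0.0589 0.068 ]
```

```bash
python3 -c "
from plant import bot, cam, job, sensors;print(job.finish_job())"
```

```text
the job is handed in; nothing more can be done
None
```

I hefted all three tins from left to right; the middle one, tin 2, is the heaviest at about 5.5 N (tins 1 and 3 are about 2 N and 2.5 N), and it is now held still about 13 cm above the rack with the other two back in their own wells (tin 3's return judged by height and contact force only, with no picture after its release), finished at about 22 s.

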